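Open the child-resistant cap of a solvent can

ROBOT

A 7-joint arm with a two-finger parallel gripper is mounted at the origin on the work surface. World frame = base frame: x ahead of the robot, y to its left, z up, the work surface at z = 0. Lengths are in m, angles in rad, forces in N, time in s.
With the tool pointing down it reaches from about 0.4 to 0.9 m from the base axis. Payload 5.6 kg.
Tool frame: the origin (TCP) lies midway between the tips of the shut fingers; the grasp point (between the pads) lies 19 mm behind it; z points along the fingers, y is the direction in which the jaws open and shut (so a half turn about z gives the same grasp; the last joint's range is limited). The gripper opens to 92 mm and grips with 3 to 60 N. Pads are 20 mm wide; open, the fingers measure 128 mm over their backs; the gripper's body (75 mm by 189 mm) begins 69 mm behind the grasp point.
Start: joints at [1.28, 0.468, -0.012, 1.603, 0.006, 1.071, -0.056], TCP at [0.159, -0.63, 0.215] pointing down, gripper open.
Joint ranges: [-2.53, 2.53], [-0.31, 2.02], [-1.57, 1.55], [0.28, 2.44], [-1.29, 4.43], [0.15, 1.84], [-2.92, 2.92]. Speed limits (rad/s): [2.57, 2.57, 3.14, 3.14, 3.14, 3.14, 3.14].

INTERFACE

Orientations are given as a unit quaternion [w, x, y, z].
In Python, from workcell import env, imaging, order, spotter gives the robot as it stands.
- The arm moves only by the tool play_rows, never from a script. Its argument "motion" is a list of rows, each a list of 6 numbers: the shift along the world's x, y, z in cm, then the turn, a rotation vector about the world's x, y, z in degrees. A call has 1 to 20 rows; each row shifts and turns the commanded pose from where the row before left it; what a row does not reach is not made up. A row lasts 1/8 s, in which the tool goes at most 62.5 mm and 10.7 degrees, less where a joint would pass 70% of its speed; a pose out of reach is approached as far as the arm can. A call with a gripper value outside its range is refused whole. "grip" is the opening, from -1 (shut) to 1 (fully open), so that 0 is half open, set as the call begins (left out, the last holds). The fingers move at their own pace and stop on an object; "force" is the grip in N (left out, the last holds). Time passes only in rows, so rows that do not move let the fingers close. It gives the time, the measured TCP pose, the force and the opening at its end, in the units of the state.
- env.get_obs(): the state, without advancing time (a new reading comes with each control period).
- imaging.get_image(name): name is "scene" or "top" or "wrist"; returns a dict with "frame" (480x640x3 uint8, blue, green, red), "depth" (480x640 float32, m along the optical axis (not along the pixel's ray), 0 where there is no reading), "fx", "fy", "cx", "cy" (pixels), "rvec" (rotation vector, rad) and "tvec" (3), from world to camera coordinates, as OpenCV has them. Camera axes: x right, y down, z forward; pixel columns grow to the right and rows downward; lengths in m; the calibration is good to about 2 mm. The wrist camera is an equidistant fisheye: a pixel r from the principal point sees the ray r / f radians off the axis. A picture is of the moment at which its call begins.
- order.job_done(): hands the job in, once; it reports no verdict.
Trained networks look in the newest picture that a camera, given by its name, has taken for a name from the list of things; names that differ only in an ending like _2 or _b are one class to them, and where a whole thing is asked for, a point or a joint stands for the part that bears it (a point fixed in the world has none). Each returns a list of dicts, best first, with "confidence" (0 to 1); they miss things now and then, are a little off and sometimes report something else, mostly with a low value. They report only what shows in the picture. A call takes as long as a camera call. They do not tell look-alikes from the thing itself.
- spotter.find_in(camera, target): "box" ([left, top, width, height] as shares, 0 to 1, of the picture: columns of its width, rows of its height, round what is visible of it).
- spotter.masks_of(camera, target): "pixels" (480x640 bool, what is visible of it) and "box" ([left, top, width, height] as shares, 0 to 1, of the picture: columns of its width, rows of its height, round what is visible of it).
- spotter.mark_of(camera, target): "position" ([row, column] as shares, 0 to 1, of the picture: columns of its width, rows of its height: a listed point, or the origin of a listed thing).
The state is a dict: "time": time; "qpos": joint angles; "qd": joint speeds; "effort": joint torques, N m; "position": TCP position; "tcp_rot": TCP orientation; "ft_force": force on the tool from outside, world axes, zero at the start; "wrist_torque": the same for the moment, N m; "opening": finger opening in m.
Only numpy, scipy, OpenCV 4.12 (cv2) and the standard library are available. Lean on these libraries where they do the work, as an engineer would, in place of code of your own. Each camera call takes 0.05 s, during which the arm holds its last target.

TASK

Open the solvent can that is strapped in the bench caddy: press its child-resistant cap firmly down until it gives, turn it anticlockwise while keeping it pressed until it is free, lift it off, and set it down gently, right way up, in the shallow steel drip tray. Do not force the cap: neither wrench it while it is still locked nor ram it down so hard that the can's thin shoulder dents. Leave the oil bottle, the tin, the drill bit and the brush where they are.

Things in the scene. Friction and masses are not known exactly. Their poses are not given: they have to be found in the camera images.
- cap_center (a point): centre (on the axis, half-way up) of the child-resistant cap: ribbed black plastic cylinder 54 mm across, 36 mm tall, about 45 g, on the can's neck. Its z axis is the cap's axis; its x axis lies along the can's x while locked. Grip it by the wall, best on the upper 13 mm. Opens anticlockwise seen from above (rising yaw) and only while pressed down; it cannot turn clockwise
- cap_top (a point): centre of the cap's top, 204 mm above the bench while locked. A spring inside the cap starts to give at about 13 N and stiffens by 1.6 N per mm. Three teeth block turning until the cap has gone more than 3 mm down on the neck (push of about 18 N); at 5 mm (21 N) it meets a hard stop. Pushing, twisting or pulling that puts more than 45 N between cap and can breaks it
- neck (a point): centre of the can's mouth rim, 181 mm above the bench (inside the cap at the start); neck 34 mm across, 43 mm over its three lugs; cap play about 1 mm sideways. Turned 42 degrees from locked, the pressed cap is free to come up (its spring lifts it 8 mm); an end stop blocks it at 79 degrees, so turn about 60 and lift straight up. The neck itself sinks under the push, see can
- can: oblong grey plastic solvent can (112 mm along its x, 72 mm along its y, shoulder at 153 mm) strapped in a steel caddy (150 x 110 mm, walls 44 mm high) bolted to the bench: it cannot move, but its thin shoulder yields some mm under the push, so the neck sinks too; about 26 N dents it. Origin on its axis at the bench surface, z up. The locked cap sits on this axis, 168 to 204 mm above the bench
- tray_floor (a point): centre of the flat floor of the shallow sheet-steel drip tray, fixed to the bench; floor 3 mm above the bench; tray 200 mm along its x by 160 mm along its y, rim 12 mm above the bench; the brush lies across it, along the tray's y, 55 to 80 mm from the centre on the +x side, so the middle and the -x half are clear
- oil_bottle: bystander: round grey bottle with a black cap, 68 mm across, 190 mm tall, loose behind the can and tray; origin under its centre
- tin: bystander: open blue tin, 90 mm across, 55 mm tall, loose; origin under its centre
- drill_bit: bystander: steel twist drill, 10 mm thick, 140 mm long along its x, lying on the bench between can and tray; origin under its middle
- brush: bystander: flat brush, 135 mm long along its x, 16 mm wide, 8 mm thick, lying in the drip tray; origin near its middle at its underside
There are look-alikes about, which are no part of the job. There is more than one size of the part that bears cap_center; the job needs the largest.

How it is judged:
On the way, in this order (a step that is already met when the one before it is completed fails the run):
1. the cap is pressed down on the neck by more than 2.5 mm and, so pressed, turned anticlockwise more than 20 degrees from its locked position (z of cap_center in the frame of neck below 0.0025 m and angle between the x axis of cap_center and the x axis of can, either way round above 0.35 rad), for 0.02 s.
2. the cap is lifted clear off the neck by at least 25 mm (z of cap_center in the frame of can above 0.211 m), for 0.1 s.
At the end, for the whole second after the job is handed in: The cap stands right way up (within 7 degrees) and at rest on the floor of the drip tray, wholly inside its rim (centre within 75 mm along and 55 mm across of the tray's centre, not lying on anything), and is let go (x of cap_center in the frame of tray_floor between -0.075 and 0.075 m and y of cap_center in the frame of tray_floor between -0.055 and 0.055 m and z of cap_center in the frame of tray_floor between 0.015 and 0.021 m and angle between cap_center's own z axis and vertical below 0.12 rad and linear speed of cap below 0.02 m/s); the robot touches nothing.
It fails at once if the cap is forced: more than 45 N between cap and can (wrenched while its lugs are still locked, rammed, or torn upwards) (contact force between cap and can above 45 N).
It fails at once if the can's shoulder is dented: the neck is pushed down more than 5.6 mm (a push of about 26 N) (z of neck in the frame of can below 0.1754 m).
It fails at once if the cap is dropped or flies off (moves faster than 0.45 m/s without being held) (linear speed of cap above 0.45 m/s and contact force between the fingers and cap below 0.2 N).
It fails at once if a bystander (oil bottle, tin, drill bit or brush) is pushed more than 30 mm (distance of any of oil_bottle, tin, drill_bit, brush from where it was at the start of the episode above 0.03 m).
It also fails if it takes over 51 s, if anything falls off the work surface, if the arm or the gripper's body presses on something with over 40 N, if the wrist force passes 120 N, or if a joint passes its speed limit or range.

## Working session

There is one attempt and no reset: what is moved stays moved. The work goes in short steps, Python scripts to look and compute and a tool call to move; the robot and the scene stay as the last step left them, time stands still between calls to the robot, and variables do not carry over. Pictures are saved under pics/ and viewed, and the job is handed in when it is done.

Besides the shell and the picture viewer there is one more tool, called after ">>>" in YAML: its name, and indented under it one key for each argument. play_rows: Moves the arm, as the interface text tells. Its arguments: {"type":"object","properties":{"motion":{"type":"array","items":{"type":"array","items":{"type":"number"}}},"grip":{"type":"number"},"force":{"type":"number"}},"required":["motion"]}

```bash
mkdir -p pics; cat > h.py <<'E'
import numpy as np,cv2
from workcell import env,imaging,order,spotter
def cam(n):
    d=imaging.get_image(n); d['R']=cv2.Rodrigues(np.array(d['rvec'],float))[0]; d['t']=np.array(d['tvec'],float).ravel(); return d
def pts(d,fish=False):
    v,u=np.mgrid[:480,:640]; x=(u-d['cx'])/d['fx']; y=(v-d['cy'])/d['fy']
    if fish:
        r=np.hypot(x,y)+1e-9; k=np.tan(np.minimum(r,1.5))/r; x=x*k;y=y*k
    P=np.stack([x*d['depth'],y*d['depth'],d['depth']],-1)
    return (P-d['t'])@d['R']
E
python3 - <<'E'
from h import *
o=env.get_obs(); print({k:np.round(v,3) for k,v in o.items()})
for n in ['scene','top']:
    d=cam(n); cv2.imwrite(f'pics/{n}0.png',d['frame']); P=pts(d)
    np.savez(f'{n}0.npz',P=P,R=d['R'],t=d['t'],K=[d['fx'],d['fy'],d['cx'],d['cy']])
    for T in ['cap_center','can','tray_floor','oil_bottle','tin','drill_bit','brush']:
        try:
          for m in spotter.masks_of(n,T)[:4]:
            k=m['pixels']&(d['depth']>0); Q=P[k]
            print(n,T,round(m['confidence'],2),np.round(np.array(m['box'])*[640,480,640,480]),np.round(np.median(Q,0),3) if len(Q) else None, np.round(Q.min(0),3),np.round(Q.max(0),3))
        except Exception as e: print(n,T,e)
E
```

```text
{'time': np.float64(0.0), 'qpos': array([ 1.28 ,  0.468, -0.012,  1.604,  0.006,  1.071, -0.056]), 'qd': array([ 0.001, -0.001,  0.001,  0.002,  0.   , -0.001, -0.   ]), 'effort': array([-1.0000e-03, -5.2058e+01, -1.3000e-02, -2.4376e+01, -5.7000e-02,
        1.7000e-02,  0.0000e+00]), 'position': array([ 0.159, -0.63 ,  0.214]), 'tcp_rot': array([-0.001,  0.992,  0.124, -0.   ]), 'ft_force': array([ 0.745, -0.184, -0.2  ]), 'wrist_torque': array([ 0.008,  0.002, -0.01 ]), 'opening': np.float64(0.092)}
scene cap_center 0.98 [375. 174.  27.  34.] [0.548 0.207 0.202] [0.348 0.187 0.001] [0.567 0.349 0.209]
scene cap_center 0.82 [402. 285.  24.  25.] [0.676 0.205 0.026] [ 0.654  0.189 -0.   ] [0.692 0.227 0.03 ]
scene cap_center 0.62 [309. 250.  24.  25.] [0.52  0.094 0.026] [ 0.48   0.077 -0.001] [0.535 0.117 0.031]
scene can 0.79 [337. 189.  82. 100.] [0.574 0.186 0.081] [ 0.469  0.152 -0.002] [0.619 0.312 0.167]
scene tray_floor 0.94 [121. 268. 121. 131.] [ 0.518 -0.206  0.004] [ 0.407 -0.289 -0.002] [ 0.624 -0.114  0.016]
scene oil_bottle 0.65 [302. 309.  45.  82.] [ 0.724 -0.014  0
[... 484 characters left out ...]
r 0.91 [256. 168.  20.  19.] [0.669 0.208 0.028] [0.652 0.189 0.004] [0.689 0.227 0.034]
top cap_center 0.8 [309. 244.  16.  17.] [0.514 0.097 0.028] [0.495 0.079 0.022] [0.532 0.114 0.035]
top can 0.59 [230. 203.  60.  78.] [0.532 0.189 0.118] [ 0.456  0.153 -0.003] [0.62  0.282 0.208]
top oil_bottle 0.96 [349. 129.  41.  47.] [ 0.698 -0.001  0.131] [ 0.675 -0.046 -0.002] [0.754 0.029 0.197]
top tin 0.85 [150. 259.  51.  46.] [0.45  0.393 0.01 ] [ 0.401  0.338 -0.002] [0.496 0.425 0.061]
top drill_bit 0.78 [359. 225.   1.  67.] [0.501 0.01  0.011] [0.429 0.004 0.003] [0.568 0.015 0.016]
top brush 0.62 [430. 214.  60.  11.] [ 0.585 -0.187  0.012] [ 0.574 -0.264  0.002] [ 0.596 -0.132  0.018]
```

```bash
python3 - <<'E'
import cv2,numpy as np
a=cv2.imread('pics/top0.png');b=cv2.imread('pics/scene0.png')
cv2.imwrite('pics/top0b.png',cv2.resize(a[110:320,130:530],None,fx=2,fy=2))
z=np.load('top0.npz');P=z['P']
m=(abs(P[...,0]-.54)<.05)&(abs(P[...,1]-.212)<.05)&(P[...,2]>.198)
Q=P[m]; print(m.sum(),np.median(Q[:,2]),Q.min(0),Q.max(0))
(c,r)=cv2.minEnclosingCircle(Q[:,:2].astype(np.float32)); print(c,r)
# can shoulder
m=(abs(P[...,0]-.54)<.1)&(abs(P[...,1]-.212)<.1)&(abs(P[...,2]-.15)<.01)
Q=P[m]; print('shoulder',m.sum(),Q.min(0),Q.max(0),cv2.minAreaRect(Q[:,:2].astype(np.float32)))
m=(abs(P[...,0]-.54)<.12)&(abs(P[...,1]-.212)<.1)&(abs(P[...,2]-.044)<.005)
Q=P[m]; print('caddy',m.sum(),cv2.minAreaRect(Q[:,:2].astype(np.float32)))
# scene
z=np.load('scene0.npz');P=z['P']
m=(abs(P[...,0]-.54)<.05)&(abs(P[...,1]-.212)<.05)&(P[...,2]>.172)
Q=P[m]; print(Q.min(0),Q.max(0)); Q=Q[Q[:,2]>.2];print(np.median(Q,0),cv2.minEnclosingCircle(Q[:,:2].astype(np.float32)))
z=np.load('top0.npz');P=z['P']
m=(P[...,1]<-.08)&(P[...,1]>-.33)&(P[...,0]>.35)&(P[...,0]<.7)&(P[...,2]>.009)&(P[...,2]<.02)
Q=P[m]; print('tray',cv2.minAreaRect(Q[:,:2].astype(np.float32)))
E
```

```text
755 0.2048942224271649 [0.51349151 0.18818025 0.19847249] [0.56543434 0.24035686 0.20986202]
(0.5400130748748779, 0.21425576508045197) 0.027187403291463852
shoulder 1048 [0.48588465 0.17662702 0.14003508] [0.59488641 0.25124675 0.15937695] ((0.5398256182670593, 0.21341289579868317), (0.10637695342302322, 0.06678513437509537), 6.791165828704834)
caddy 155 ((0.5399806499481201, 0.21371778845787048), (0.12272753566503525, 0.08207175135612488), 6.888320446014404)
[0.5140026  0.18691527 0.17200152] [0.56730363 0.24013101 0.20864038]
[0.54150049 0.21288102 0.20383489] ((0.5396054983139038, 0.21396692097187042), 0.027413910254836082)
tray ((0.48159730434417725, -0.2051975280046463), (0.27553439140319824, 0.16163350641727448), 4.5623273849487305)
```

View pics/top0b.png

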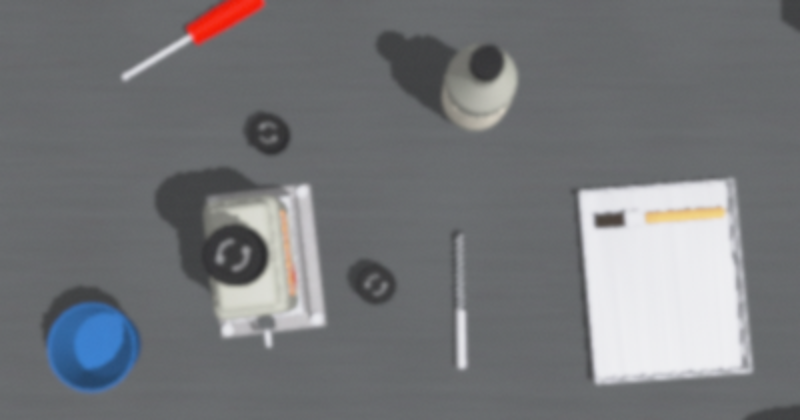

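View pics/scene0.png

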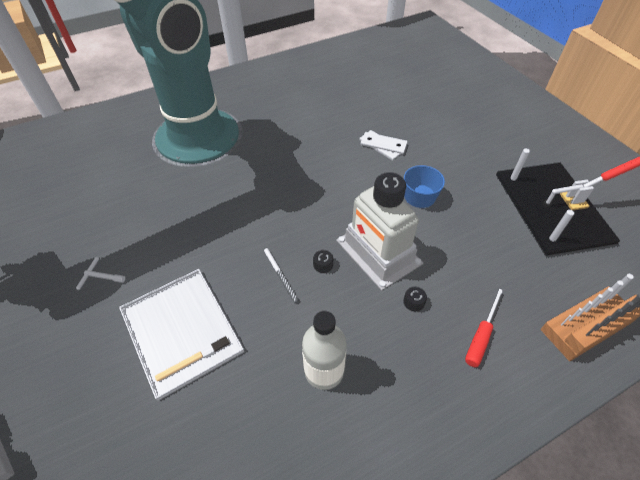

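The top view shows the can's cap at crop (235,254) and the two smaller look-alike caps at (268,132) and (373,282). The tray is on the right, with the brush near its far edge. The cap axis is at about (0.540, 0.214), the can yaw is about 6.8°, and the tray centre is near (0.518, -0.205). Next I swing over, above the cap.

>>> play_rows:
  motion:
    - [3.4,3.3,0.9,0,0,3.4]
    - [3.4,3.3,0.9,0,0,3.4]
    - [3.4,3.3,0.9,0,0,3.4]
    - [3.4,3.3,0.9,0,0,3.4]
    - [3.4,3.3,0.9,0,0,3.4]
    - [3.4,3.3,0.9,0,0,3.4]
    - [3.4,3.3,0.9,0,0,3.4]
    - [3.4,3.3,0.9,0,0,3.4]
    - [3.4,3.3,0.9,0,0,3.4]
    - [3.4,3.3,0.9,0,0,3.4]
    - [0.5,5.1,0,0,0,3.4]
    - [0.5,5.1,0,0,0,3.4]
    - [0.5,5.1,0,0,0,3.4]
    - [0.5,5.1,0,0,0,3.4]
    - [0.5,5.1,0,0,0,3.4]
    - [0.5,5.1,0,0,0,3.4]
    - [0.5,5.1,0,0,0,3.4]
    - [0.3,5.1,0,0,0,3.4]
    - [0.2,5.1,0,0,0,3.4]
    - [0,5.5,0,0,0,3.4]
  grip: 1

```text
time: 3.3
position: [0.5396, 0.2149, 0.3047]
tcp_rot: [0.0, 0.753, 0.658, 0.0]
ft_force: [0.4, 0.4, -0.1]
opening: 0.0922
```

>>> play_rows:
  motion:
    - [0,0,0,0,0,0]
    - [0,0,0,0,0,0]

```text
time: 3.55
position: [0.5395, 0.2132, 0.3044]
tcp_rot: [0.0, 0.754, 0.657, -0.0]
ft_force: [0.3, 0.1, -0.5]
opening: 0.0918
```

```bash
cat > st.py <<'E'
from h import *
from scipy.spatial.transform import Rotation as Ro
def st():
    o=env.get_obs(); q=np.array(o['tcp_rot']); R=Ro.from_quat(q[[1,2,3,0]]).as_matrix()
    print('t',round(float(o['time']),2),'p',np.round(o['position'],4),'yaw',round(np.degrees(np.arctan2(R[1,0],R[0,0])),2),'z',np.round(R[:,2],4),'F',np.round(o['ft_force'],2),'M',np.round(o['wrist_torque'],2),'op',round(float(o['opening']),4),'q',np.round(o['qpos'],2))
E
python3 - <<'E'
from st import *
st()
d=cam('wrist'); cv2.imwrite('pics/w1.png',d['frame']); P=pts(d,True)
m=(abs(P[...,0]-.54)<.05)&(abs(P[...,1]-.212)<.05)&(P[...,2]>.198)&(P[...,2]<.212)
Q=P[m]; print(m.sum(),np.median(Q,0),cv2.minEnclosingCircle(Q[:,:2].astype(np.float32)))
print(spotter.mark_of('wrist','cap_top')[:1])
E
```

```text
t 3.55 p [0.5395 0.2132 0.3044] yaw 82.16 z [-1.e-04 -9.e-04 -1.e+00] F [ 0.29  0.06 -0.46] M [-0.03 -0.06  0.02] op 0.0918 q [ 0.09  0.35 -0.67  1.64  0.23  1.23 -0.77]
3730 [0.53898282 0.2159975  0.20437155] ((0.5387834906578064, 0.2144828885793686), 0.027386551722884178)
[{'position': [0.491, 0.4964], 'confidence': 0.7}]
```

View pics/w1.png

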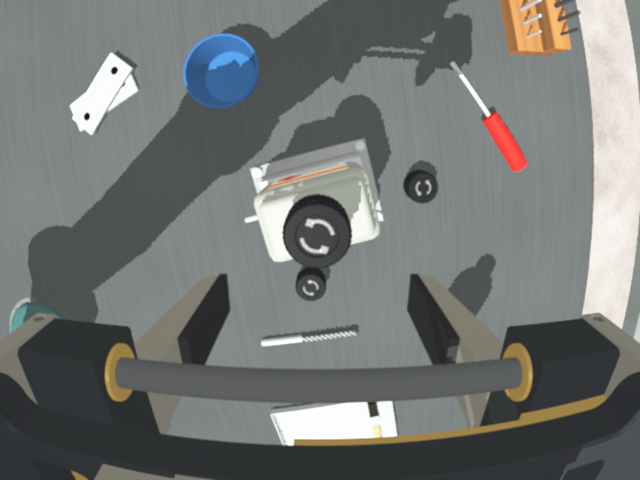

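The wrist camera puts the cap at (0.539, 0.2145), which agrees with the other views. The big cap shows at pixel (317,232). Descending to straddle it.

>>> play_rows:
  motion:
    - [0,0.1,-2,0,0,0]
    - [0,0,-2.2,0,0,0]
    - [0,0,-2.2,0,0,0]
    - [0,0,-2,0,0,0]
    - [0,0,-1.7,0,0,0]
    - [0,0,-1.2,0,0,0]
    - [0,0,-0.8,0,0,0]
    - [0,0,-0.5,0,0,0]
    - [0,0,0,0,0,0]

```text
time: 4.78
position: [0.5394, 0.2149, 0.1786]
tcp_rot: [-0.0, 0.754, 0.657, -0.0]
ft_force: [0.3, -0.4, 0.3]
opening: 0.0918
```

>>> play_rows:
  motion:
    - [0,0,0,0,0,0]
    - [0,0,0,0,0,0]
    - [0,0,0,0,0,0]
    - [0,0,0,0,0,0]
    - [0,0,0,0,0,0]
    - [0,0,0,0,0,0]
  grip: -1
  force: 5

```text
time: 5.52
position: [0.5387, 0.2149, 0.1785]
tcp_rot: [-0.0, 0.754, 0.657, -0.001]
ft_force: [-2.9, -0.2, 1.2]
opening: 0.0542
```

```bash
python3 -c "
from st import *
st()
d=cam('wrist'); cv2.imwrite('pics/w2.png',d['frame'])"
```

```text
t 5.53 p [0.5387 0.2149 0.1785] yaw 82.21 z [-1.1e-03 -3.0e-04 -1.0e+00] F [-2.88 -0.18  1.22] M [-0.05  0.55 -0.01] op 0.0542 q [ 0.04  0.48 -0.63  1.78  0.33  0.99 -0.85]
```

View pics/w2.png

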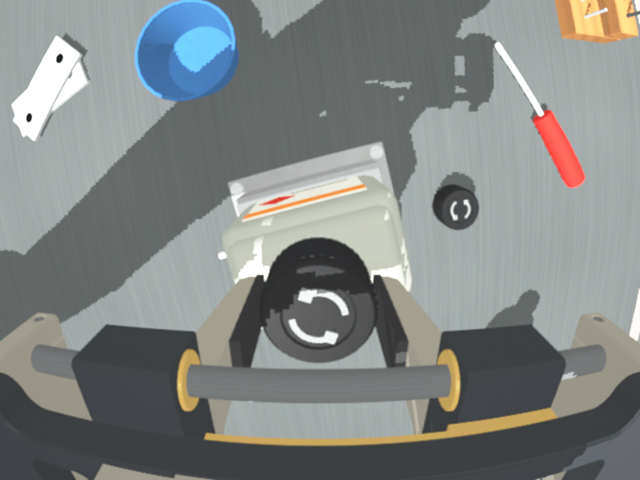

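>>> play_rows:
  motion:
    - [-0.07,0,0,0,0,0]
    - [0,0,0,0,0,0]
    - [0,0,0,0,0,0]
    - [0,0,0,0,0,0]
  force: 60
  grip: -1

```text
time: 6.08
position: [0.5387, 0.2149, 0.1786]
tcp_rot: [-0.0, 0.754, 0.657, 0.0]
ft_force: [-1.9, 0.8, 0.9]
opening: 0.0527
```

>>> play_rows:
  motion:
    - [0,0,-0.1,0,0,0]
    - [0,0,-0.1,0,0,0]
    - [0,0,-0.1,0,0,0]
    - [0,0,-0.1,0,0,0]
    - [0,0,0,0,0,0]
    - [0,0,0,0,0,0]

```text
time: 6.82
position: [0.5388, 0.215, 0.1762]
tcp_rot: [0.001, 0.754, 0.657, 0.0]
ft_force: [-5.8, -2.5, 11.6]
opening: 0.0525
```

```bash
python3 -c "
from st import *
st()"
```

```text
t 6.83 p [0.5388 0.215  0.1762] yaw 82.19 z [ 1.e-03 -5.e-04 -1.e+00] F [-5.77 -2.46 11.61] M [-0.42  1.2  -0.04] op 0.0525 q [ 0.04  0.48 -0.62  1.78  0.33  0.99 -0.85]
```

>>> play_rows:
  motion:
    - [-0.05,-0.03,-0.1,0,0,0]
    - [0,0,-0.1,0,0,0]
    - [0,0,-0.1,0,0,0]
    - [0,0,0,0,0,0]
    - [0,0,0,0,0,0]

```text
time: 7.45
position: [0.5389, 0.215, 0.1739]
tcp_rot: [0.001, 0.754, 0.657, 0.001]
ft_force: [-5.4, -1.6, 14.7]
opening: 0.0527
```

>>> play_rows:
  motion:
    - [0,0,-0.1,0,0,0]
    - [0,0,-0.1,0,0,0]
    - [0,0,0,0,0,0]
    - [0,0,0,0,0,0]

```text
time: 7.95
position: [0.5389, 0.215, 0.1722]
tcp_rot: [0.001, 0.754, 0.657, 0.001]
ft_force: [-6.0, -2.7, 16.7]
opening: 0.0525
```

```bash
python3 -c "
from st import *
st()"
```

```text
t 7.95 p [0.5389 0.215  0.1722] yaw 82.19 z [ 2.5e-03 -1.0e-04 -1.0e+00] F [-6.   -2.66 16.69] M [-0.49  1.35  0.01] op 0.0525 q [ 0.04  0.48 -0.62  1.79  0.33  0.98 -0.85]
```

>>> play_rows:
  motion:
    - [0,0,-0.1,0,0,0]
    - [0,0,-0.1,0,0,0]
    - [0,0,-0.05,0,0,0]
    - [0,0,0,0,0,0]
    - [0,0,0,0,0,0]

```text
time: 8.57
position: [0.5389, 0.2151, 0.1701]
tcp_rot: [0.001, 0.754, 0.657, 0.001]
ft_force: [-8.1, -2.3, 19.7]
opening: 0.0527
```

```bash
python3 -c "
from st import *
st();cam('wrist');st();cam('wrist');st()"
```

```text
t 8.57 p [0.5389 0.2151 0.1701] yaw 82.19 z [ 2.7e-03 -3.0e-04 -1.0e+00] F [-8.06 -2.3  19.7 ] M [-0.54  1.62 -0.04] op 0.0527 q [ 0.04  0.49 -0.62  1.79  0.34  0.97 -0.86]
t 8.62 p [0.5389 0.215  0.1701] yaw 82.19 z [ 2.7e-03 -3.0e-04 -1.0e+00] F [-6.91 -2.26 19.28] M [-0.7   1.58  0.05] op 0.0528 q [ 0.04  0.49 -0.62  1.79  0.34  0.97 -0.86]
t 8.68 p [0.5389 0.2151 0.1701] yaw 82.19 z [ 2.7e-03 -3.0e-04 -1.0e+00] F [-7.04 -3.22 19.46] M [-0.65  1.55  0.04] op 0.0524 q [ 0.04  0.49 -0.62  1.79  0.34  0.97 -0.86]
```

>>> play_rows:
  motion:
    - [0,0,0,0,0,2]
    - [0,0,0,0,0,3]
    - [0,0,0,0,0,3]
    - [0,0,0,0,0,0]

```text
time: 9.18
position: [0.5401, 0.2155, 0.1705]
tcp_rot: [0.001, 0.706, 0.708, 0.002]
ft_force: [-5.0, -1.5, 19.5]
opening: 0.0523
```

```bash
python3 -c "
from st import *
st()
d=cam('wrist'); cv2.imwrite('pics/w3.png',d['frame'])"
```

```text
t 9.18 p [0.5401 0.2155 0.1705] yaw 90.21 z [ 0.0052  0.0011 -1.    ] F [-4.99 -1.49 19.45] M [-0.35  1.02  0.02] op 0.0523 q [ 0.06  0.49 -0.65  1.79  0.36  0.98 -0.73]
```

View pics/w3.png

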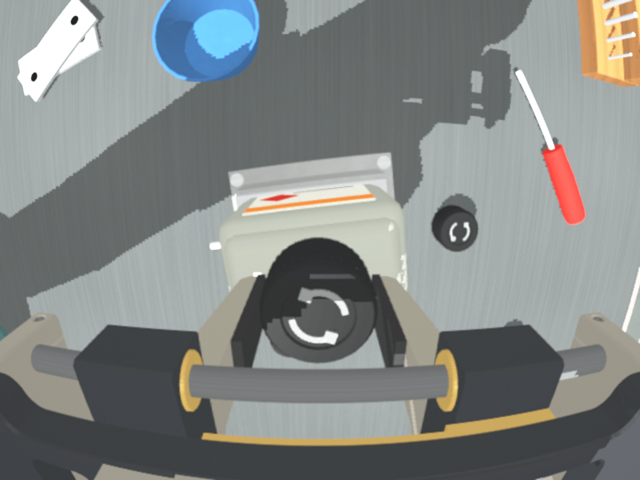

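```bash
python3 -c "
import cv2,numpy as np
a=[cv2.resize(cv2.imread(f'pics/w{i}.png')[260:370,250:390],None,fx=2.8,fy=2.8) for i in (2,3)]
cv2.imwrite('pics/cmp.png',np.hstack(a))"
```

```text
(no output)
```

View pics/cmp.png

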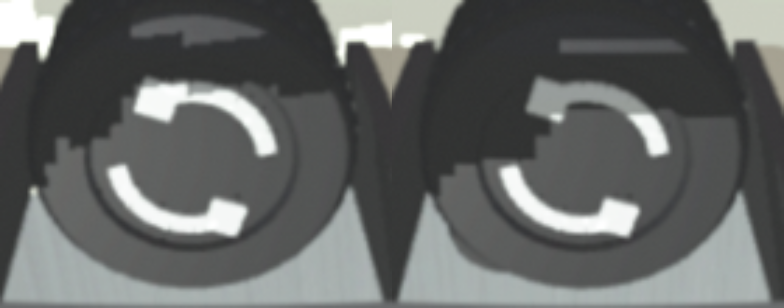

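The arrow sits the same way between the pads in both pictures, so the cap is turning with the gripper. The wrist shows almost no torque. Continuing.

>>> play_rows:
  motion:
    - [0,0,0,0,0,4]
    - [0,0,0,0,0,4]
    - [0,0,0,0,0,4]
    - [0,0,0,0,0,4]
    - [0,0,0,0,0,0]

```text
time: 9.85
position: [0.5404, 0.2158, 0.1706]
tcp_rot: [0.002, 0.6, 0.8, 0.002]
ft_force: [-3.7, -1.3, 19.5]
opening: 0.0525
```

```bash
python3 -c "
from st import *
st()
d=cam('wrist'); cv2.imwrite('pics/w4.png',cv2.resize(d['frame'][240:380,230:410],None,fx=3,fy=3))"
```

```text
t 9.85 p [0.5404 0.2158 0.1706] yaw 106.22 z [ 0.0058  0.0018 -1.    ] F [-3.69 -1.29 19.5 ] M [-0.31  0.91  0.12] op 0.0525 q [ 0.11  0.51 -0.72  1.78  0.4   0.99 -0.48]
```

View pics/w4.png

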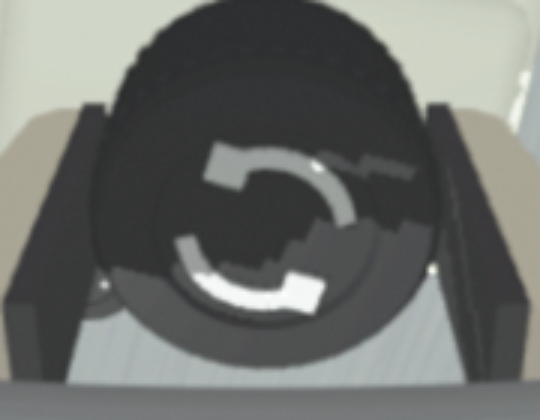

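Turned 24° with no slip, and the push is steady at 19.5 N. Going on to about 60°.

>>> play_rows:
  motion:
    - [0,0,0,0,0,4]
    - [0,0,0,0,0,4]
    - [0,0,0,0,0,4]
    - [0,0,0,0,0,4]
    - [0,0,0,0,0,4]
    - [0,0,0,0,0,4]
    - [0,0,0,0,0,4]
    - [0,0,0,0,0,4]
    - [0,0,0,0,0,4]
    - [0,0,0,0,0,0]

```text
time: 11.15
position: [0.5396, 0.2163, 0.1704]
tcp_rot: [0.002, 0.324, 0.946, 0.002]
ft_force: [-5.5, -1.0, 19.9]
opening: 0.0525
```

```bash
python3 -c "
from st import *
st()
d=cam('wrist'); cv2.imwrite('pics/w5.png',cv2.resize(d['frame'][240:380,230:410],None,fx=3,fy=3))"
```

```text
t 11.15 p [0.5396 0.2163 0.1704] yaw 142.24 z [ 0.0045  0.0022 -1.    ] F [-5.49 -0.95 19.92] M [-0.18  1.05  0.09] op 0.0525 q [ 0.2   0.56 -0.86  1.78  0.49  1.02  0.07]
```

View pics/w5.png

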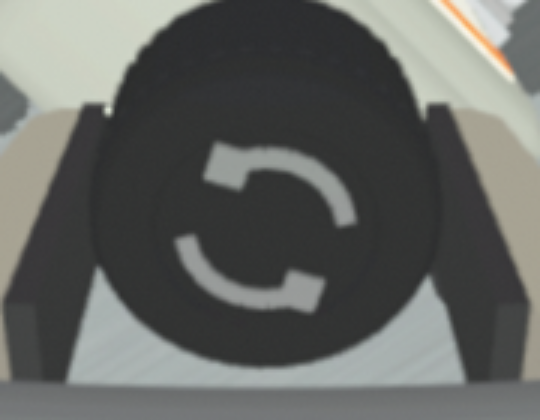

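>>> play_rows:
  motion:
    - [0,0,0.2,0,0,0]
    - [0,0,0.3,0,0,0]
    - [0,0,0.3,0,0,0]
    - [0,0,0.3,0,0,0]
    - [0,0,0.3,0,0,0]
    - [0,0,0.2,0,0,0]
    - [0,0,0.2,0,0,0]
    - [0,0,0,0,0,0]

```text
time: 12.2
position: [0.5385, 0.214, 0.1849]
tcp_rot: [0.0, 0.324, 0.946, -0.0]
ft_force: [0.5, 0.3, 1.9]
opening: 0.053
```

```bash
python3 -c "
from st import *
st()"
```

```text
t 12.2 p [0.5385 0.214  0.1849] yaw 142.16 z [ 4.e-04 -4.e-04 -1.e+00] F [0.54 0.25 1.86] M [ 0.19 -0.41 -0.03] op 0.053 q [ 0.21  0.55 -0.87  1.77  0.48  1.05  0.08]
```

>>> play_rows:
  motion:
    - [0,0,0.4,0,0,0]
    - [0,0,0.5,0,0,0]
    - [0,0,0.6,0,0,0]
    - [0,0,0.8,0,0,0]
    - [0,0,1.0,0,0,0]
    - [0,0,1.4,0,0,0]
    - [0,0,1.4,0,0,0]
    - [0,0,1.4,0,0,0]
    - [0,0,1.3,0,0,0]
    - [0,0,1.0,0,0,0]
    - [0,0,0.5,0,0,0]
    - [0,0,0,0,0,0]

```text
time: 13.7
position: [0.5383, 0.2145, 0.2883]
tcp_rot: [0.0, 0.324, 0.946, 0.0]
ft_force: [-0.9, -0.6, -0.7]
opening: 0.0525
```

```bash
python3 -c "
from st import *
st()
d=cam('wrist'); cv2.imwrite('pics/w6.png',d['frame'])
d=cam('scene'); cv2.imwrite('pics/s6.png',d['frame'])"
```

```text
t 13.7 p [0.5383 0.2145 0.2883] yaw 142.19 z [ 3.e-04  0.e+00 -1.e+00] F [-0.91 -0.6  -0.72] M [-0.   -0.12 -0.07] op 0.0525 q [ 0.26  0.45 -0.93  1.65  0.38  1.23  0.16]
```

View pics/w6.png

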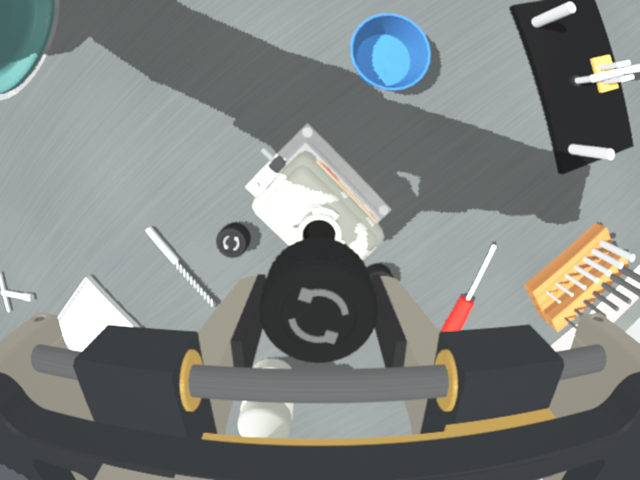

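View pics/s6.png

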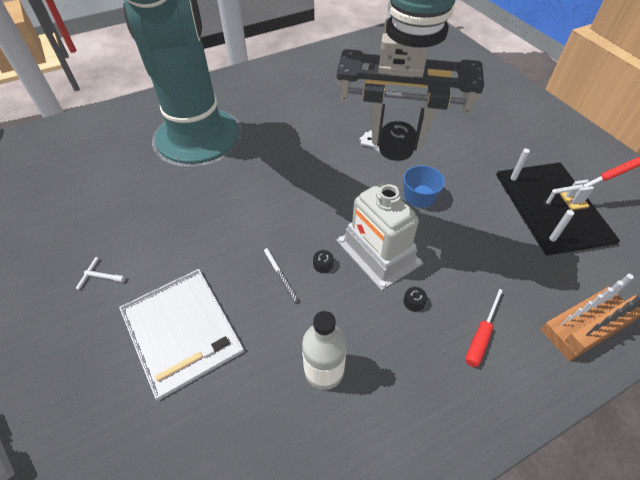

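The scene view shows the can's bare neck at (388,193), with the cap held upright in the jaws at (398,138). Carrying it to the tray.

>>> play_rows:
  motion:
    - [-0.1,-1.0,0,0,0,-2]
    - [-0.2,-2.0,0,0,0,-4]
    - [-0.3,-3.0,0,0,0,-4]
    - [-0.3,-3.0,0,0,0,-4]
    - [-0.3,-3.0,0,0,0,-4]
    - [-0.3,-3.0,0,0,0,-4]
    - [-0.3,-3.0,0,0,0,-4]
    - [-0.3,-3.0,0,0,0,-4]
    - [-0.3,-3.0,0,0,0,-4]
    - [-0.3,-3.0,0,0,0,-4]
    - [-0.3,-3.0,0,0,0,-4]
    - [-0.3,-3.0,0,0,0,-4]
    - [-0.3,-3.0,0,0,0,-4]
    - [-0.3,-3.0,0,0,0,-4]
    - [-0.3,-2.0,0,0,0,-4]
    - [-0.2,-1.0,0,0,0,-2]
    - [0,0,0,0,0,0]

```text
time: 15.92
position: [0.4941, -0.2056, 0.288]
tcp_rot: [-0.0, 0.754, 0.657, 0.0]
ft_force: [-0.4, 0.7, 0.2]
opening: 0.0527
```

>>> play_rows:
  motion:
    - [0,0,-1.5,0,0,0]
    - [0,0,-3,0,0,0]
    - [0,0,-4,0,0,0]
    - [0,0,-4,0,0,0]
    - [0,0,-4,0,0,0]
    - [0,0,-3,0,0,0]
    - [0,0,-2,0,0,0]
    - [0,0,-1,0,0,0]
    - [0,0,0,0,0,0]

```text
time: 17.05
position: [0.4939, -0.2045, 0.0625]
tcp_rot: [-0.001, 0.753, 0.658, -0.0]
ft_force: [-0.8, 0.6, -0.3]
opening: 0.0531
```

```bash
python3 - <<'E'
from st import *
st()
d=cam('scene'); cv2.imwrite('pics/s7.png',d['frame']);P=pts(d);o=env.get_obs()['position']
for m in spotter.masks_of('scene','cap_center')[:4]:
    Q=P[m['pixels']&(d['depth']>0)]; print(round(m['confidence'],2),np.round(np.array(m['box'])*[640,480,640,480]),np.median(Q,0))
m=(abs(P[...,0]-o[0])<.025)&(abs(P[...,1]-o[1])<.035)&(P[...,2]>.03)&(P[...,2]<.12)
Q=P[m];h=np.histogram(Q[:,2],np.arange(.03,.12,.004));print(h)
E
```

```text
t 17.05 p [ 0.4939 -0.2045  0.0625] yaw 82.27 z [-0.001  0.001 -1.   ] F [-0.85  0.56 -0.28] M [-0.07 -0.11  0.  ] op 0.0531 q [ 0.74  0.56 -0.51  1.97  0.4   0.72 -0.15]
0.67 [313. 248.  20.  26.] [0.52016961 0.09292958 0.0259843 ]
0.64 [402. 286.  26.  25.] [0.67491226 0.20621388 0.02634751]
0.49 [175. 290.   6.  23.] [ 0.50944839 -0.18354883  0.07953492]
(array([ 0,  0,  0,  0,  0,  4, 10, 16, 12, 13, 11, 13, 16, 24, 44,  3,  0,
        0,  0,  0,  0,  0]), array([0.03 , 0.034, 0.038, 0.042, 0.046, 0.05 , 0.054, 0.058, 0.062,
       0.066, 0.07 , 0.074, 0.078, 0.082, 0.086, 0.09 , 0.094, 0.098,
       0.102, 0.106, 0.11 , 0.114, 0.118]))
```

View pics/s7.png

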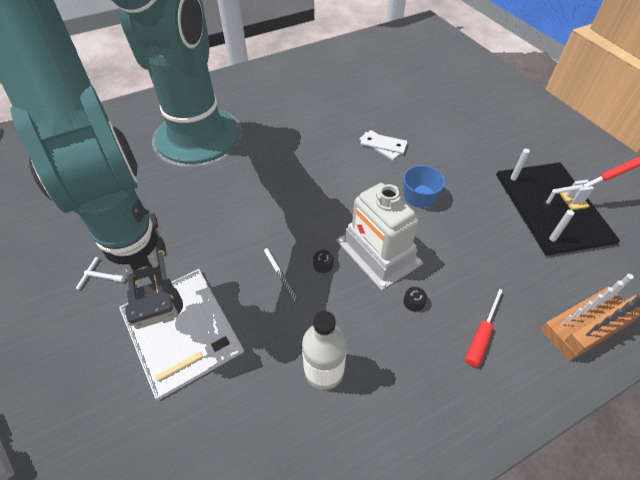

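The cap's top is 25.5 mm above the TCP, as expected, so it did not slip. I lower it to just above the floor, then feel for contact.

>>> play_rows:
  motion:
    - [0,0,-0.8,0,0,0]
    - [0,0,-1.2,0,0,0]
    - [0,0,-1.2,0,0,0]
    - [0,0,-0.8,0,0,0]
    - [0,0,-0.4,0,0,0]
    - [0,0,-0.2,0,0,0]
    - [0,0,0,0,0,0]
    - [0,0,0,0,0,0]

```text
time: 18.15
position: [0.4944, -0.2056, 0.0174]
tcp_rot: [0.0, 0.754, 0.657, 0.0]
ft_force: [0.1, 0.1, -0.1]
opening: 0.0524
```

>>> play_rows:
  motion:
    - [0,0,-0.1,0,0,0]
    - [0,0,-0.1,0,0,0]
    - [0,0,0,0,0,0]
    - [0,0,0,0,0,0]

```text
time: 18.65
position: [0.4942, -0.2055, 0.0151]
tcp_rot: [0.0, 0.754, 0.657, -0.0]
ft_force: [-0.4, -0.2, -0.1]
opening: 0.0528
```

```bash
python3 -c "
from st import *
st()"
```

```text
t 18.65 p [ 0.4942 -0.2055  0.0151] yaw 82.2 z [ 0.e+00 -1.e-04 -1.e+00] F [-0.37 -0.22 -0.12] M [-0.02 -0.04  0.03] op 0.0528 q [ 0.7   0.63 -0.46  1.98  0.46  0.63 -0.2 ]
```

>>> play_rows:
  motion:
    - [0,0,-0.05,0,0,0]
    - [0,0,-0.05,0,0,0]
    - [0,0,-0.05,0,0,0]
    - [0,0,0,0,0,0]
    - [0,0,0,0,0,0]

```text
time: 19.27
position: [0.4942, -0.2055, 0.0138]
tcp_rot: [0.0, 0.754, 0.657, -0.0]
ft_force: [-2.6, 0.7, 6.2]
opening: 0.0529
```

>>> play_rows:
  motion:
    - [0,0,-0.05,0,0,0]
    - [0,0,0,0,0,0]
    - [0,0,0,0,0,0]

```text
time: 19.65
position: [0.4942, -0.2055, 0.0138]
tcp_rot: [0.0, 0.754, 0.657, -0.0]
ft_force: [-3.1, 1.4, 10.1]
opening: 0.0526
```

```bash
python3 -c "
from st import *
st()"
```

```text
t 19.65 p [ 0.4942 -0.2055  0.0138] yaw 82.2 z [-1.e-04 -6.e-04 -1.e+00] F [-3.12  1.43 10.09] M [0.19 0.56 0.02] op 0.0526 q [ 0.7   0.63 -0.46  1.98  0.46  0.63 -0.2 ]
```

Contact at TCP z = 13.8 mm. I back off the pressure and then let go gently.

>>> play_rows:
  motion:
    - [0,0,0.1,0,0,0]
    - [0,0,0,0,0,0]
    - [0,0,0,0,0,0]
    - [0,0,0,0,0,0]
  grip: -1
  force: 5

```text
time: 20.15
position: [0.4941, -0.2055, 0.0139]
tcp_rot: [-0.0, 0.754, 0.657, -0.0]
ft_force: [-0.2, -0.2, -1.1]
opening: 0.0538
```

>>> play_rows:
  motion:
    - [0,0,0,0,0,0]
    - [0,0,0,0,0,0]
    - [0,0,0,0,0,0]
    - [0,0,0,0,0,0]
    - [0,0,0,0,0,0]
  grip: 0.5

```text
time: 20.78
position: [0.4942, -0.2055, 0.0141]
tcp_rot: [0.0, 0.754, 0.657, 0.0]
ft_force: [-0.6, 0.7, -0.5]
opening: 0.0689
```

```bash
python3 -c "
from st import *
st()
d=cam('wrist'); cv2.imwrite('pics/w8.png',d['frame'])"
```

```text
t 20.77 p [ 0.4942 -0.2055  0.0141] yaw 82.19 z [ 1.e-04 -1.e-04 -1.e+00] F [-0.57  0.69 -0.52] M [-0.08 -0.09 -0.02] op 0.0689 q [ 0.7   0.63 -0.46  1.98  0.46  0.63 -0.2 ]
```

View pics/w8.png

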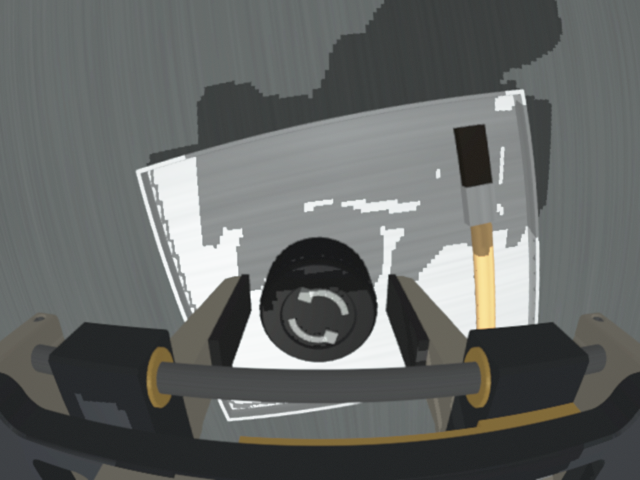

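The jaws are clear on both sides of the cap, which stands at (318,300). The brush is untouched at (480,225). Retreating straight up, then aside.

>>> play_rows:
  motion:
    - [0,0,0.5,0,0,0]
    - [0,0,1.0,0,0,0]
    - [0,0,2,0,0,0]
    - [0,0,3,0,0,0]
    - [0,0,4,0,0,0]
    - [0,0,4,0,0,0]
    - [0,0,4,0,0,0]
    - [0,0,3,0,0,0]
    - [-0.5,-3,2,0,0,0]
    - [-1,-4,1,0,0,0]
    - [-1,-4,0,0,0,0]
    - [-1,-4,0,0,0,0]
    - [-1,-3,0,0,0,0]
    - [0,0,0,0,0,0]
    - [0,0,0,0,0,0]

```text
time: 22.7
position: [0.4498, -0.3841, 0.26]
tcp_rot: [0.0, 0.753, 0.658, 0.0]
ft_force: [0.7, -0.3, 0.5]
opening: 0.0687
```

```bash
python3 - <<'E'
from st import *
st()
for n in ('top','scene'):
    d=cam(n); cv2.imwrite(f'pics/{n}9.png',d['frame']);P=pts(d)
    m=(abs(P[...,0]-.494)<.05)&(abs(P[...,1]+.2055)<.05)&(P[...,2]>.03)&(P[...,2]<.05)
    Q=P[m];print(n,m.sum(),np.median(Q,0),cv2.minEnclosingCircle(Q[:,:2].astype(np.float32)) if len(Q) else '')
    if n=='scene' or n=='top':
        A=np.c_[Q[:,:2],np.ones(len(Q))]; print('plane',np.linalg.lstsq(A,Q[:,2],rcond=None)[0])
    for T in ['tray_floor','oil_bottle','tin','drill_bit','brush']:
        for k in spotter.masks_of(n,T)[:1]:
            Q=P[k['pixels']&(d['depth']>0)]; print(T,round(k['confidence'],2),np.round(np.median(Q,0),3),np.round(Q.min(0),3),np.round(Q.max(0),3))
E
```

```text
t 22.7 p [ 0.4498 -0.3841  0.26  ] yaw 82.27 z [ 1.e-03  2.e-04 -1.e+00] F [ 0.65 -0.34  0.48] M [ 0.01 -0.06 -0.01] op 0.0687 q [ 1.07  0.39 -0.55  1.67  0.22  1.14  0.33]
top 577 [ 0.4959873  -0.20414565  0.03994005] ((0.49578845500946045, -0.2049034684896469), 0.027307378128170967)
plane [-0.00249417 -0.03919488  0.03296182]
tray_floor 0.73 [ 0.521 -0.202  0.005] [ 0.412 -0.289 -0.002] [ 0.626 -0.114  0.043]
oil_bottle 0.89 [ 0.697 -0.001  0.131] [ 0.675 -0.05  -0.003] [0.771 0.029 0.196]
tin 0.81 [0.449 0.394 0.011] [ 0.407  0.338 -0.002] [0.495 0.441 0.062]
drill_bit 0.67 [0.499 0.01  0.011] [0.429 0.004 0.003] [0.568 0.015 0.017]
brush 0.59 [ 0.585 -0.191  0.012] [ 0.576 -0.262  0.002] [ 0.593 -0.135  0.017]
scene 675 [ 0.49831272 -0.20499304  0.0386642 ] ((0.4954308867454529, -0.20526066422462463), 0.02732957899570465)
plane [-0.04911963 -0.0084818   0.06102766]
tray_floor 0.64 [ 0.528 -0.205  0.004] [ 0.402 -0.291 -0.002] [ 0.625 -0.114  0.04 ]
oil_bottle 0.93 [ 0.724 -0.015  0.125] [ 0.624 -0.04  -0.001] [0.744 0.061 0.193]
drill_bit 0.89 [0.503 0.009 0.01 ] [0.429 0.005 0.003] [0.57  0.016 0.014]
brush 0.7 [ 0.587 -0.195  0.011] [ 0.568 -0.266 -0.   ] [ 0.596 -0.131  0.015]
```

View pics/scene9.png

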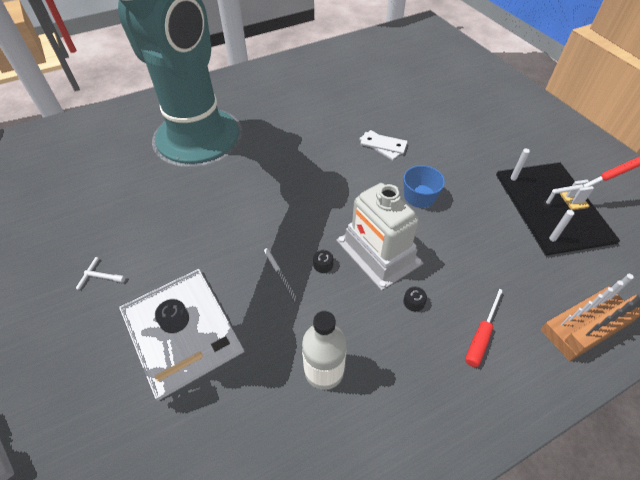

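The scene view shows the cap upright in the tray at (172,316), the can's neck bare, and the bystanders in place. Handing in.

```bash
python3 -c "
from h import *
print(order.job_done())"
```

```text
the job is handed in; nothing more can be done
None
```

The cap is off the can and standing upright in the drip tray, and I've handed the job in; no verdict came back.

- **Opening:** I gripped the largest cap by its upper wall and pressed to about 19.5 N. Held there, it turned 60° anticlockwise with no slip and almost no twisting torque. It then lifted straight off.
- **Force on the cap:** the highest push I read was 19.9 N, with up to about 8 N sideways. That is below the 26 N dent point and the 45 N limit.
- **Setting down:** I lowered the cap until it touched the tray floor, where the push reached about 10 N. I eased that off before letting go, and the gripper then backed well clear.

**Last checks:**
- **Cap position:** both cameras put it near (0.4955, -0.205), about 20 mm to the -x side of the tray centre. Its top is 39–40 mm above the bench, where about 39 mm is expected.
- **Cap tilt:** the fitted top surface came out at 2–3°, with the two cameras disagreeing on direction, so I take that as depth noise.
- **Bystanders:** the oil bottle, drill bit, brush and tin show no movement beyond a few millimetres. The tin was checked numerically only from the top camera; in the final scene picture it looks in place.
- **Time:** the clock read 22.7 s after the last move, against the 51 s limit.

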